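# Mesh the splined beater in the stirrer drive and hold it down

## Robot

A 7-joint arm with a two-finger parallel gripper is mounted at the origin on a cart in front of the work surface, level with it; the furniture and walls round the work are solid. World frame = base frame: x ahead of the robot, y to its left, z up, the work surface at z = 0. Lengths are in m, angles in rad, forces in N, time in s.
With the tool pointing down it reaches from about 0.425 to 0.875 m from the base axis. Payload 4.7 kg.
Tool frame: the origin (TCP) lies midway between the tips of the shut fingers; the grasp point (between the pads) lies 19 mm behind it (ctrl.grip_point_offset is the distance from the TCP to the grasp point, in m); z points along the fingers, y is the direction in which the jaws open and shut (so a half turn about z gives the same grasp; the last joint's range is limited). The gripper opens to 85 mm and grips with 20 to 120 N. Pads are 22 mm wide; open, the fingers measure 114 mm over their backs; the gripper's body (76 mm by 85 mm) begins 54 mm behind the grasp point. The pads swing forward as they close: fully open they stand 13 mm farther back than shut.
Start: joints at [-1.089, 0.321, -0.07, 1.45, 0.023, 1.371, -0.057], TCP at [0.293, 0.58, 0.197] pointing down, gripper open.
Joint ranges: [-2.86, 2.86], [-0.3, 2.09], [-1.38, 1.24], [0.06, 2.45], [-1.56, 4.7], [0.09, 2.05], [-2.69, 2.69]. Speed limits (rad/s): [2.57, 2.57, 3.14, 3.14, 3.14, 3.14, 3.14].

## Interface

Orientations are given as a rotation vector (axis times angle).
In Python, from station import ctrl, optics, finish_job gives the robot as it stands.
- The arm moves only by the shell command python3 -m handwheel 'ROWS' [FORCE]. ROWS is JSON, a list of rows, each a list of 3 entries, a list of its own where there are three numbers: the shift along the world's x, y, z in mm, then the turn about the world's z in rad, then the closure in counts, from 0 (fully open) to 255 (shut). In form: [[[x, y, z], turn, hand], ...]. A call has exactly 8 rows; each row is the pose to reach, as a shift and turn from the pose measured when the call began; what a row does not reach only later rows make up. A row lasts 1/12 s, in which the tool goes at most 41.7 mm and 7.16 degrees, less where a joint would pass 70% of its speed; a pose out of reach is approached as far as the arm can. A call with a gripper value outside its range is refused whole. The fingers move at their own pace and stop on an object; FORCE is the grip in N (left out, the last holds). Time passes only in rows, so rows that repeat a pose let the fingers close, or fill a call up. It gives the time, the measured TCP pose, the force and the opening at its end, in the units of the state.
- ctrl.observe(): the state, without advancing time (a new reading comes with each control period).
- optics.read_camera(name): name is "scene" or "top" or "wrist"; returns the picture (384x512x3 uint8, blue, green, red); there is no depth.
- optics.camera_params(name): a dict with "camera_matrix" (3x3 intrinsics, pixels), "k1" (the pictures are not rectified: a ray, as slopes to the right and down, at radius r is drawn at 1 + k1 r^2 times it, then the intrinsics apply), "extrinsics" (4x4, takes a point from camera to world coordinates); the wrist camera has in their place "T_tool_cam" (4x4, takes a point from camera to tool coordinates, whose origin is the TCP and whose axes are the flange's). Camera axes: x right, y down, z forward; pixel columns grow to the right and rows downward; lengths in m; the calibration is good to about 2 mm. A picture is of the moment at which its call begins: read the wrist's pose just before it. camera_params takes no time and is no camera call.
- finish_job(): hands the job in, once; it reports no verdict.
The state is a dict: "time_s": time; "joint_positions": joint angles; "qvel": joint speeds; "effort": joint torques, N m; "ee_pos": TCP position; "eef_rot": TCP orientation; "ft_force": force on the tool from outside, world axes, zero at the start; "moment": the same for the moment, N m; "gripper_width": opening from 0.0 (shut) to 1.0 (fully open).
Only numpy, scipy, OpenCV 4.12 (cv2) and the standard library are available. Lean on these libraries where they do the work, as an engineer would, in place of code of your own. Each camera call takes 0.05 s, during which the arm holds its last target. There are 200 camera calls.

## Task

Take the green splined beater out of the wooden rest, put its stem in the socket of the round white stirrer drive, and turn it until its ribs mesh and it slides down. Push it fully home, until its round shoulder sits on the socket's rim with the sprung safety plunger pressed in, and finish while still gripping it and holding it down there: do not let go. Leave the grey scraper and everything else where it is.

Things in the scene. Friction and masses are not known exactly. Their poses are not given: they have to be found in the camera images.
- beater_grip (a point): centre of the beater's green flat paddle, where to grip it. The beater (0.12 kg) stands upright, stem down, in one of the rest's holes. The paddle, a flat frame with middle bar and crossbar, is 12 mm thick along this point's x (grip across this), 46 mm wide along y, 50 mm high (+24/-26 mm about this point); z is the stem's axis, up.
- beater_shoulder (a point): centre of the underside of the beater's round shoulder disc (40 mm across, 6 mm thick), 42 mm below beater_grip, same axes; lies on the socket's rim when home. Below it: four steel ribs in a cross along x and y, each arm 6 mm thick, 22 mm from end to end, 20 mm long downward.
- beater_tip (a point): tip of the tapered nose of the beater's round pilot pin (7 mm in diameter, 16 mm long, below the ribs), 36 mm below beater_shoulder, same axes.
- socket (a point): centre of the rim (mouth) of the drive's socket, 90 mm above the table, on the axis of the drive unit, z up. The socket is a dark steel collar, outer diameter 42, inner 26 mm. Once meshed, the beater goes down freely until its shoulder is about 6 mm above the rim, then pushes on the plunger until the shoulder stops on the rim.
- socket_teeth (a point): on the axis, level with the tops of the socket's four teeth, 4 mm below the rim. Between them is a cross-shaped opening, slots 9 mm wide: the pilot pin enters at any angle, the ribs only within about 8 degrees of the slots; until then they rest on the teeth, shoulder 16 mm above the rim. The slots' angle is NOT this point's; it is unknown, varies, repeats every 90 degrees: find it by feel or sight.
- drive_unit: round white stirrer drive fixed to the table, 100 mm in diameter up to 46 mm high, with the upright socket collar on top; origin at the centre of its underside. The collar can turn, but the motor's drag holds it against up to 0.25 N m.
- plunger (a joint): sprung safety plunger deep in the socket, in m pressed down: 0 = free, about 0.006 = beater fully home. It pushes back with 4 N at first and about 10 N when the beater is home, so the beater rises again when let go.
- rest: wooden rest fixed to the table, 70 x 180 mm, 50 mm high; origin at the centre of its underside; two square through holes 26 mm wide at y = -47.5 and +47.5 mm in its own frame. Beater and scraper stand in these, in either order.
- scraper: grey scraper with a solid flat blade and a plain round stem, standing in the rest's other hole, shoulder on the rest, its top 61 mm above the rest; origin at the underside of its shoulder. Leave it.
- jar_f0: preserve jar with cream lid, 60 mm across, 92 mm high; origin under its centre. Leave it.
- marker_red: fat marker with a red cap, 125 mm long, 17 mm thick, lying along its y axis; origin under its centre. Leave it.
There are look-alikes about, which are no part of the job. Leave any blue or red look-alike of the scraper alone.

How it is judged:
On the way, in this order (a step that is already met when the one before it is completed fails the run):
1. the beater is lifted clear of the rest (height (world z) of beater_shoulder above 0.088 m and contact force between the fingers and beater above 1 N), for 0.1 s.
2. the beater is meshed and pushed home on the plunger (horizontal distance between beater_shoulder and socket below 0.003 m and z of beater_shoulder in the frame of socket below 0.002 m and value of joint plunger above 0.004 m), for 0.2 s.
At the end, for the whole second after the job is handed in: The beater's shoulder is within 2 mm of the socket's rim in height and within 3 mm of its axis, the stem is within 0.1 rad of upright, the plunger is pressed in by more than 4 mm, the fingers still grip the beater (more than 2 N), and the scraper still stands in its hole (all of step 2 and angle between beater_shoulder's own z axis and vertical below 0.1 rad and contact force between the fingers and beater above 2 N and distance of scraper from where it was at the start of the episode below 0.03 m and angle between scraper's own z axis and vertical below 0.3 rad); the arm keeps its last pose, push and grip.
It fails at once if the scraper, the loose jar or the marker is shifted by more than 3 cm (distance of any of scraper, jar_f0, marker_red from where it was at the start of the episode above 0.03 m).
It also fails if it takes over 42 s, if anything falls off the work surface, if the arm or the gripper's body presses on something with over 40 N, if the wrist force passes 120 N, or if a joint passes its speed limit or range.

## Working session

There is one attempt and no reset: what is moved stays moved. The work goes in short steps, Python scripts to look and compute and a shell command to move; the robot and the scene stay as the last step left them, time stands still between calls to the robot, and variables do not carry over. Pictures are saved under pics/ and viewed, about 8 in all and at most 12, crops included, and the job is handed in when it is done.

```bash
mkdir -p pics; ls; cat > h.py <<'E'
import numpy as np, cv2
from station import ctrl, optics
from scipy.spatial.transform import Rotation as R
def cam(n):
    s=ctrl.observe(); im=optics.read_camera(n); p=optics.camera_params(n)
    if n=="wrist":
        T=np.eye(4);T[:3,:3]=R.from_rotvec(s["eef_rot"]).as_matrix();T[:3,3]=s["ee_pos"]
        E=T@np.array(p["T_tool_cam"])
    else: E=np.array(p["extrinsics"])
    return im,np.array(p["camera_matrix"]),p["k1"],E
def ray(c,u,v):
    _,K,k1,E=c
    d=np.linalg.solve(K,[u,v,1])[:2]; s=d.copy()
    for _ in range(20): s=d/(1+k1*(s@s))
    return E[:3,3],E[:3,:3]@np.array([*s,1])
def onz(c,u,v,z):
    o,d=ray(c,u,v); return o+d*(z-o[2])/d[2]
def proj(c,P):
    _,K,k1,E=c
    q=E[:3,:3].T@(np.array(P)-E[:3,3]); s=q[:2]/q[2]; s=s*(1+k1*(s@s)); return (K@[*s,1])[:2]
E
python3 - <<'E'
from h import *
a=cam("scene");b=cam("top")
np.set_printoptions(precision=3,suppress=True)
cv2.imwrite("pics/scene0.png",a[0]);cv2.imwrite("pics/top0.png",b[0])
print(a[3],b[3],b[1],a[2],b[2]);print(ctrl.observe(),ctrl.grip_point_offset)
E
```

```text
pics
[[-0.619 -0.515  0.593 -0.194]
 [-0.785  0.412 -0.462  0.56 ]
 [-0.007 -0.752 -0.66   0.914]
 [ 0.     0.     0.     1.   ]] [[ 0.025 -0.982  0.19   0.244]
 [-1.    -0.027 -0.009 -0.001]
 [ 0.014 -0.189 -0.982  1.527]
 [ 0.     0.     0.     1.   ]] [[399.949   0.    260.961]
 [  0.    399.949 188.824]
 [  0.      0.      1.   ]] -0.027289170433414688 -0.023979306229773012
{'time_s': 0.1, 'joint_positions': array([-1.089,  0.322, -0.07 ,  1.452,  0.023,  1.371, -0.057]), 'qvel': array([-0.   , -0.001, -0.001, -0.002, -0.002, -0.001, -0.001]), 'effort': array([  0.   , -49.488,  -0.384, -31.521,   0.013,   0.008,  -0.   ]), 'ee_pos': array([0.293, 0.58 , 0.196]), 'eef_rot': array([-0.728, -3.056,  0.003]), 'ft_force': array([-0.112, -0.802, -0.061]), 'moment': array([ 0.002, -0.028,  0.024]), 'gripper_width': 1.0010707930352543} 0.0187
```

View pics/top0.png

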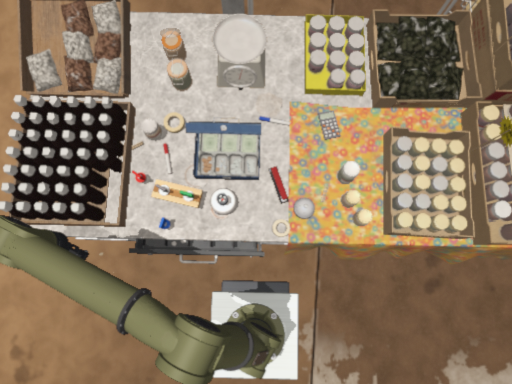

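View pics/scene0.png

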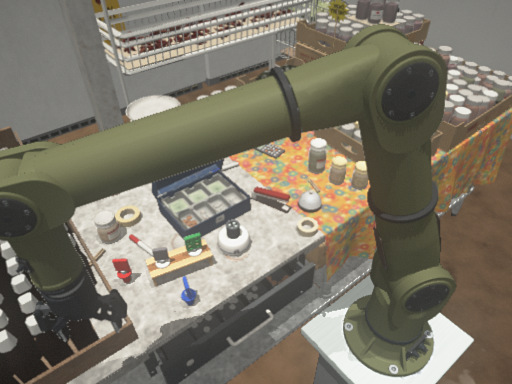

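The top view shows the rest near (178,194), with the green beater at about (188,195) and the drive at (223,201). In the scene view the beater is at about (193,243) and the drive at (233,237).

```bash
python3 - <<'E'
from h import *
np.set_printoptions(precision=4,suppress=True)
a=cam("scene");b=cam("top")
def blob(c,m,roi,minA=4):
    M=np.zeros(m.shape,np.uint8);x0,y0,x1,y1=roi;M[y0:y1,x0:x1]=m[y0:y1,x0:x1]
    n,l,s,ce=cv2.connectedComponentsWithStats(M)
    for i in range(1,n):
        if s[i,4]>=minA: print(s[i],ce[i])
for nm,c,roi in(("scene",a,(140,215,260,285)),("top",b,(145,175,245,220))):
    hsv=cv2.cvtColor(c[0],cv2.COLOR_BGR2HSV)
    print(nm,"green");blob(c,cv2.inRange(hsv,(45,110,40),(80,255,255)),roi)
    print("white");blob(c,cv2.inRange(hsv,(0,0,190),(180,35,255)),roi,30)
    print("dark");blob(c,cv2.inRange(hsv,(0,0,0),(180,255,70)),roi,15)
A=cv2.resize(a[0][215:290,130:260],None,fx=6,fy=6,interpolation=cv2.INTER_CUBIC)[:, :780]
B=cv2.resize(b[0][170:222,140:250],None,fx=7,fy=7,interpolation=cv2.INTER_CUBIC)
cv2.imwrite("pics/A.png",A);cv2.imwrite("pics/B.png",B)
E
```

```text
scene green
[185 234  15   6  26] [192.0769 236.    ]
white
[ 140  215   45   40 1161] [157.5263 233.4634]
[198 215  14   3  31] [204.5161 215.7097]
[ 186  215   74   70 2916] [231.5504 256.0034]
[140 248  12  37 301] [144.1694 268.7209]
[189 249  13   7  54] [195.3333 252.5556]
[156 262  14   6  59] [162.0339 264.5085]
[162 277  21   8  92] [174.9891 281.7065]
dark
top green
[180 191  13   6  35] [186.1714 193.7429]
white
[ 145  175  100   45 2782] [195.766  199.7574]
[159 189   9   7  31] [162.1613 192.2258]
[183 196  10   5  30] [187.2 198.3]
dark
[196 176  26   2  27] [208.3333 176.963 ]
[231 177  14   2  18] [236.6111 177.7778]
```

View pics/B.png

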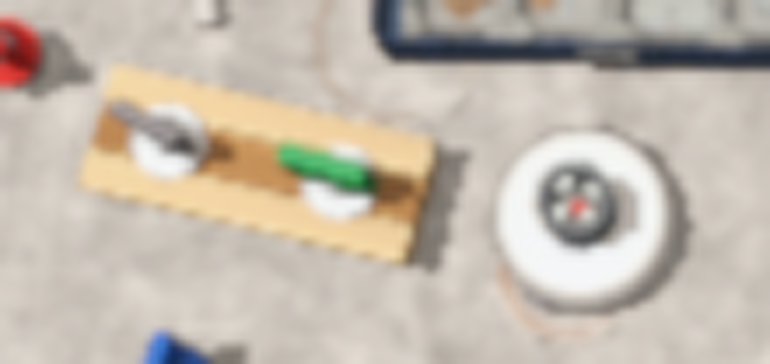

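View pics/A.png

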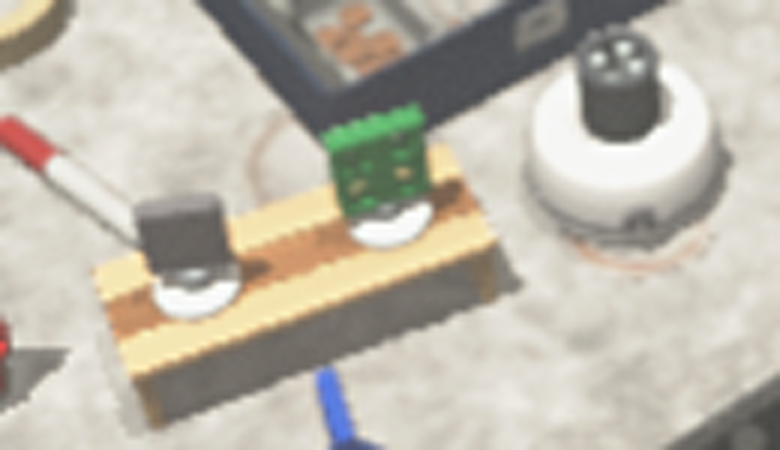

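The top crop shows the paddle's top edge from (280,150) to (372,180), the collar at about (577,203), and the rest's corners at (112,65), (437,140), (408,265) and (82,187). The scene crop shows the paddle's top edge from (325,135) to (422,112) and the collar's rim at about (617,58). Next I work out positions from these.

```bash
python3 - <<'E'
from h import *
np.set_printoptions(precision=4,suppress=True)
a=cam("scene");b=cam("top")
B=lambda u,v,z:onz(b,(u+.5)/7-.5+140,(v+.5)/7-.5+170,z)
A=lambda u,v,z:onz(a,(u+.5)/6-.5+130,(v+.5)/6-.5+215,z)
g=[B(282,152,.116),B(372,178,.116)];print("top green",g,(g[0]+g[1])/2,np.arctan2(*(g[1]-g[0])[1::-1]))
g=[A(328,137,.116),A(424,113,.116)];print("scene green",g,(g[0]+g[1])/2)
print("disc",B(340,181,.056),A(390,222,.056))
print("collar",B(577,204,.09),A(617,60,.09))
P=[B(*p,.05) for p in((112,65),(437,140),(408,265),(82,187))]
print(P,sum(P)/4,[np.linalg.norm(P[i]-P[i-1]) for i in range(4)],np.arctan2(*(P[1]-P[0])[1::-1]))
s=ctrl.observe();print(R.from_rotvec(s["eef_rot"]).as_matrix())
print(optics.camera_params("wrist")["T_tool_cam"],optics.camera_params("wrist")["camera_matrix"])
E
```

```text
top green [array([0.4993, 0.2764, 0.116 ]), array([0.487 , 0.2296, 0.116 ])] [0.4931 0.253  0.116 ] -1.8269054376801943
scene green [array([0.5039, 0.2767, 0.116 ]), array([0.489 , 0.2338, 0.116 ])] [0.4965 0.2552 0.116 ]
disc [0.4953 0.2563 0.056 ] [0.49   0.2598 0.056 ]
collar [0.4807 0.1267 0.09  ] [0.4821 0.1298 0.09  ]
[array([0.5563, 0.3839, 0.05  ]), array([0.52  , 0.2068, 0.05  ]), array([0.452 , 0.2186, 0.05  ]), array([0.4893, 0.3949, 0.05  ])] [0.5044 0.301  0.05  ] [np.float64(0.06793760454218568), np.float64(0.18081047291738167), np.float64(0.06903755998222443), np.float64(0.18022178742755077)] -1.7731716657798504
[[-0.8926  0.4509 -0.0002]
 [ 0.4509  0.8926 -0.0006]
 [-0.0001 -0.0006 -1.    ]]
[[-0.0005 -0.9449 -0.3274  0.0845]
 [ 1.     -0.0004 -0.0004 -0.0018]
 [ 0.0002 -0.3274  0.9449 -0.1766]
 [ 0.      0.      0.      1.    ]] [[338.3667   0.     258.6092]
 [  0.     338.3667 194.1192]
 [  0.       0.       1.    ]]
```

```bash
python3 -m handwheel '[[[15,-25,10],-0.1,0],[[40,-65,20],-0.2,0],[[64,-104,20],-0.31,0],[[84,-136,20],-0.42,0],[[104,-168,20],-0.53,0],[[122,-199,20],-0.64,0],[[140,-228,20],-0.75,0],[[155,-252,20],-0.84,0]]' 40
python3 -m handwheel '[[[12,-20,0],-0.1,0],[[25,-42,0],-0.2,0],[[38,-62,0],-0.3,0],[[43,-70,-5],-0.4,0],[[46,-74,-8],-0.48,0],[[46,-74,-8],-0.54,0],[[46,-74,-8],-0.54,0],[[46,-74,-8],-0.54,0]]'
cat > look.py <<'E'
from h import *
import sys
np.set_printoptions(precision=4,suppress=True)
c=cam("wrist");s=ctrl.observe();M=R.from_rotvec(s["eef_rot"]).as_matrix()
print(s["time_s"],s["ee_pos"],M.round(3).tolist(),"yaw_y",np.degrees(np.arctan2(M[1,1],M[0,1])),s["joint_positions"])
np.save(f"pics/{sys.argv[1]}.npy",np.array([*c],dtype=object),allow_pickle=True)
cv2.imwrite(f"pics/{sys.argv[1]}.png",c[0])
E
python3 look.py w1
```

```text
time_s: 0.97
ee_pos: [0.4496, 0.3248, 0.2166]
eef_rot: [1.921, 2.486, -0.0]
ft_force: [0.6, 0.1, -0.0]
gripper_width: 0.998
time_s: 1.63
ee_pos: [0.4956, 0.251, 0.2086]
eef_rot: [2.513, 1.886, -0.0]
ft_force: [-0.4, 0.7, 0.8]
gripper_width: 1.001
1.6833 [0.4955 0.2511 0.2087] [[0.279, 0.96, 0.0], [0.96, -0.279, -0.0], [-0.0, 0.0, -1.0]] yaw_y -16.204783521610363 [-0.7697  0.1119  0.2746  1.682  -0.0308  1.352  -0.7729]
```

View pics/w1.png

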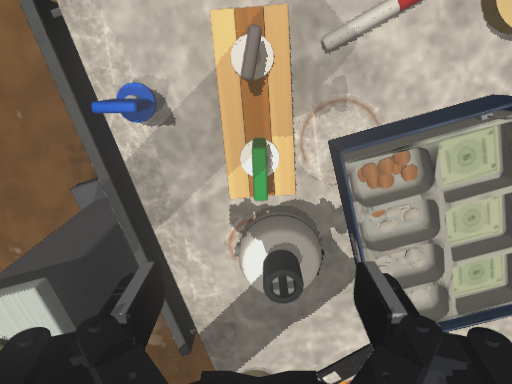

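The wrist view shows the paddle vertical in the image, from about (260,140) to (260,198), the collar's mouth at about (283,288), and the scraper at (252,52). Now I measure them.

```bash
python3 - <<'E'
from h import *
np.set_printoptions(precision=4,suppress=True)
c=tuple(np.load("pics/w1.npy",allow_pickle=True));c=(c[0].astype(np.uint8),c[1].astype(float),c[2],c[3].astype(float))
print("expect beater top",proj(c,[.4945,.254,.116]),"socket",proj(c,[.481,.127,.09]))
hsv=cv2.cvtColor(c[0],cv2.COLOR_BGR2HSV)
m=cv2.inRange(hsv,(45,90,30),(85,255,255));m[:120]=0;m[215:]=0;m[:,:220]=0;m[:,300:]=0
ys,xs=np.nonzero(m);print(cv2.minAreaRect(np.c_[xs,ys].astype(np.float32)))
v=hsv[...,2]
for y in range(ys.min(),ys.max()+1,5):
  r=xs[ys==y];print(y,r.min(),r.max(),v[y,r.min()-1:r.max()+2])
crop=np.hstack([cv2.resize(c[0][y:y+75,x:x+75],(400,400),interpolation=cv2.INTER_CUBIC) for x,y in((223,132),(245,250))])
cv2.imwrite("pics/w1c.png",crop)
E
```

```text
expect beater top [256.7664 179.0474] socket [279.1328 289.2277]
((259.3013000488281, 168.9356689453125), (61.85342025756836, 13.669855117797852), 87.95458984375)
138 259 262 [92 89 89 89 88 91]
143 253 264 [133  96  93  91  91  90  90  90  90  90  90  89  87  85]
148 253 265 [120 109 116 117 118 119 120 105 120 123 123 124 119 102 100]
153 252 265 [187 130 131 140 140 139 139 140 140 139 139 139 139 134 122  98]
158 253 265 [130 128 139 140 140 140 140 139 139 139 139 138 136 122  93]
163 253 265 [146 127 138 140 140 140 139 139 139 139 139 138 137 124  99]
168 253 266 [178 131 136 138 139 138 138 138 138 137 137 138 147 143 115 116]
173 254 266 [137 132 138 138 137 138 137 152 162 162 162 163 148 123 115]
178 253 266 [156 125 138 160 164 164 163 163 163 162 162 162 163 150 129  94]
183 253 266 [172 122 145 163 165 164 163 164 163 162 163 161 161 152 133  87]
188 254 266 [104 141 162 163 162 163 163 161 161 160 161 160 156 139  89]
193 254 267 [120 141 158 162 163 162 163 161 161 161 160 160 158 137  93 135]
198 254 266 [172 145 152 161 162 162 162 161 161 162 161 160 160 140 126]
```

View pics/w1c.png

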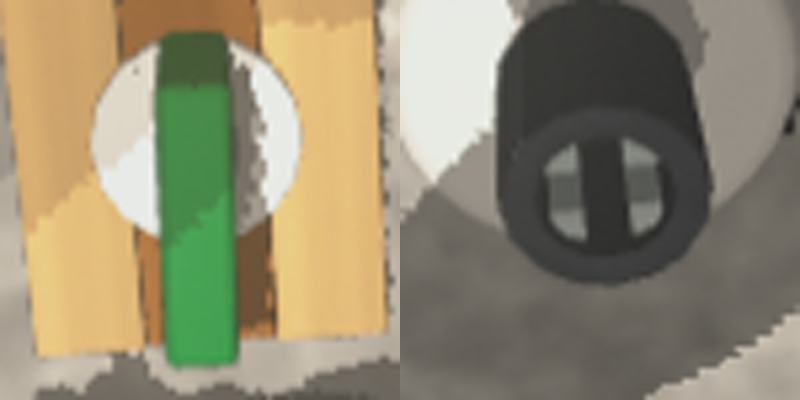

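The crop shows the paddle's top face running from (195,85) to (201,365). The rim's centre is at about (605,195). The socket's teeth are pale, with one slot nearly vertical in the image, its edges going from (575,140) to (588,240) and from (622,140) to (633,240).

```bash
cat > m.py <<'E'
from h import *
np.set_printoptions(precision=4,suppress=True)
c=tuple(np.load("pics/w1.npy",allow_pickle=True));c=(c[0].astype(np.uint8),c[1].astype(float),c[2],c[3].astype(float))
E
python3 - <<'E'
from m import *
L=lambda u,v,z:onz(c,(u+.5)/5.3333-.5+223,(v+.5)/5.3333-.5+132,z)
S=lambda u,v,z:onz(c,(u-400+.5)/5.3333-.5+245,(v+.5)/5.3333-.5+250,z)
deg=lambda d:np.degrees(np.arctan2(d[1],d[0]))%180
f,n=L(194,86,.116),L(201,365,.116);print("paddle",f,n,np.linalg.norm(f-n),(f+n)/2,deg(f-n))
for x in((158,86),(163,365)),((232,86),(238,365)):print(deg(L(*x[0],.116)-L(*x[1],.116)))
print("width",np.linalg.norm(L(161,250,.116)-L(235,250,.116)))
l,r,t,b=S(497,195,.09),S(713,195,.09),S(605,105,.09),S(605,285,.09)
print("collar",(l+r)/2,(t+b)/2,np.linalg.norm(l-r),np.linalg.norm(t-b))
# gray threshold of teeth
g=cv2.cvtColor(c[0],cv2.COLOR_BGR2GRAY);print(g[272:302,268:302])
E
```

```text
paddle [0.5036 0.2787 0.116 ] [0.4921 0.2354 0.116 ] 0.04484730698074861 [0.4979 0.2571 0.116 ] 75.18800034511656
74.41084397686551
75.37665191122252
width 0.011504895515176456
collar [0.4858 0.1294 0.09  ] [0.4857 0.1291 0.09  ] 0.0414635075549448 0.04063816040810576
[[ 57  56  55 ...  47  47 119]
 [ 56  56  57 ...  47  47  92]
 [ 57  56  59 ...  46  46  81]
 ...
 [104  98  79 ... 102 103 102]
 [104 102  98 ... 102 102 103]
 [107 104 103 ... 102 101 102]]
```

```bash
python3 -m handwheel '[[[2,6,-15],0.02,0],[[2,6,-45],0.02,0],[[2,6,-80],0.02,0],[[2,6,-110],0.02,0],[[2,6,-130],0.02,0],[[2,6,-136],0.02,0],[[2,6,-136],0.02,0],[[2,6,-136],0.02,0]]'
python3 -m handwheel '[[[0,0,0],0,255],[[0,0,0],0,255],[[0,0,0],0,255],[[0,0,0],0,255],[[0,0,0],0,255],[[0,0,0],0,255],[[0,0,0],0,255],[[0,0,0],0,255]]' 60; python3 look.py w2
```

```text
time_s: 2.35
ee_pos: [0.4982, 0.2577, 0.0737]
eef_rot: [2.492, 1.912, 0.002]
ft_force: [-0.1, -0.2, 0.1]
gripper_width: 0.999
time_s: 3.02
ee_pos: [0.4986, 0.2578, 0.0742]
eef_rot: [2.492, 1.912, 0.003]
ft_force: [0.0, 0.0, 2.9]
gripper_width: 0.118
3.0667 [0.4986 0.2578 0.0742] [[0.259, 0.966, 0.002], [0.966, -0.259, 0.001], [0.001, 0.002, -1.0]] yaw_y -15.00849259643816 [-0.7597  0.2265  0.2654  1.8334 -0.0662  1.0881 -0.7321]
```

View pics/w2.png

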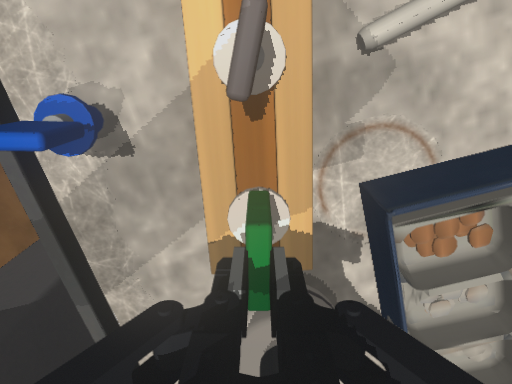

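Grasped: the paddle is between the pads with an opening of about 10 mm. Next I lift, and work out the slot angle from the earlier picture.

```bash
python3 -m handwheel '[[[0,0,10],0,255],[[0,0,25],0,255],[[0,0,45],0,255],[[0,0,65],0,255],[[0,0,85],0,255],[[0,0,98],0,255],[[0,0,104],0,255],[[0,0,104],0,255]]'
python3 - <<'E'
from m import *
import sys
np.set_printoptions(threshold=sys.maxsize,linewidth=250)
g=cv2.cvtColor(c[0],cv2.COLOR_BGR2GRAY);print(g[272:300,268:300])
E
```

```text
time_s: 3.73
ee_pos: [0.4992, 0.2582, 0.1798]
eef_rot: [2.492, 1.912, 0.007]
ft_force: [0.5, -0.6, -1.8]
gripper_width: 0.113
[[ 57  56  55  56  55  60  65  66  68  68  68  67  67  67  67  67  66  66  65  65  64  63  62  61  59  56  54  51  50  48  49  47]
 [ 56  56  57  58  63  66  68  68  69  68  68  66  65  65  65  65  65  65  64  63  64  63  63  63  62  61  60  57  52  49  47  47]
 [ 57  56  59  64  67  68  67  68  67  67  66  65  65  64  63  63  63  63  64  64  63  63  62  62  62  62  61  60  57  52  47  46]
 [ 58  62  65  67  68  67  66  65  65  64  65  64  64  60  59  59  59  60  65  71  63  63  63  62  62  62  61  62  60  58  52  48]
 [ 65  67  68  68  67  67  66  65  64  71  62  60  57  54  54  55  53  54  78 111  96  73  62  62  62  61  62  62  61  61  57  52]
 [ 69  69  69  67  66  65  65  64  83 111  65  54  53  52  51  52  51  50  77 130 124 114  97  72  62  62  61  61  61  61  61  57]
 [ 68  68  68  67  66  65  73 108 118 131  78  53  52  51  52  51  51  51  67 132 134 134 127 116  84  61  62  62  61  61  61  60]
 [ 69  68  67  66  65  85 113 133 134 134  85  54  52  52
[... 1994 characters left out ...]
 62  51  48  51  56  61  63  61  61  60  60]
 [ 64  65  65  65  65  63  59  52  51  55  64  64  50  49  49  49  48  48  48  48  47  48  48  54  60  63  62  61  61  61  60  69]
 [ 64  63  64  65  65  65  63  60  58  54  51  50  49  49  48  48  47  49  49  49  48  48  55  60  61  62  61  61  60  60  60  88]
 [ 79  64  61  63  63  64  64  64  63  61  58  53  53  50  49  50  49  50  55  56  61  60  62  63  62  61  60  60  59  59  75  99]
 [ 98  78  64  62  62  63  63  64  64  64  62  62  60  62  61  61  61  62  63  63  63  63  63  62  62  61  59  59  59  75  96 102]
 [104  98  79  64  62  62  61  62  63  64  64  64  64  64  65  64  64  63  64  64  63  61  62  62  61  60  61  76  93  97 100 102]]
```

```bash
python3 - <<'E'
from m import *
W=lambda x,y:onz(c,268+x,272+y,.086)
deg=lambda d:np.degrees(np.arctan2(d[1],d[0]))%180
for p,q in(((13.85,5),(15.65,20)),((9.4,5),(11.3,20)),((18.3,5),(20,20)),((6.5,13.6),(22.5,12.4)),((6.5,10.2),(22.5,9)),((6.5,17),(22.5,15.6))):
    print(deg(W(*q)-W(*p)))
print(W(14.8,13))
s=ctrl.observe();M=R.from_rotvec(s["eef_rot"]).as_matrix();print(M)
E
```

```text
80.97960302568855
81.04661158921137
80.91271248415724
168.73634096042906
168.71797345331555
169.59474665679477
[0.4855 0.1282 0.086 ]
[[ 0.2589  0.9659  0.004 ]
 [ 0.9659 -0.2589  0.0023]
 [ 0.0033  0.0033 -1.    ]]
```

```bash
python3 -m handwheel '[[[-1,-12,0],0.02,255],[[-4,-38,0],0.04,255],[[-7,-68,0],0.06,255],[[-10,-96,0],0.085,255],[[-12,-118,0],0.085,255],[[-13,-128,0],0.085,255],[[-13,-128,0],0.085,255],[[-13,-128,0],0.085,255]]'
python3 look.py w3; python3 - <<'E'
from h import *
a=cam("scene")
c=cv2.imread("pics/w3.png")
x=cv2.resize(a[0][195:270,190:265],(400,400),interpolation=cv2.INTER_CUBIC)
y=cv2.resize(c[170:320,185:335],(400,400),interpolation=cv2.INTER_CUBIC)
cv2.imwrite("pics/v3.png",np.hstack([x,y]))
E
```

```text
time_s: 4.4
ee_pos: [0.4859, 0.1311, 0.1793]
eef_rot: [-2.409, -2.016, -0.007]
ft_force: [-0.1, 0.1, -2.0]
gripper_width: 0.115
4.45 [0.4859 0.132  0.1794] [[0.175, 0.985, 0.003], [0.985, -0.175, 0.003], [0.004, 0.003, -1.0]] yaw_y -10.05142823975367 [-0.6618  0.0076  0.3491  1.8468 -0.005   1.2836 -0.4868]
```

View pics/v3.png

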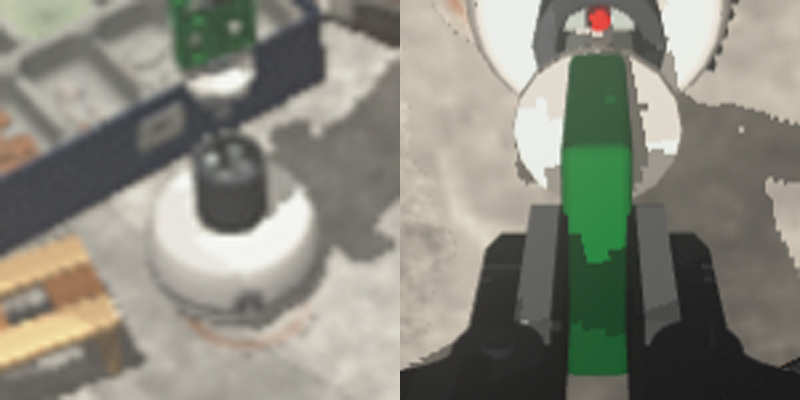

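The scene crop shows the stem's tip directly above the collar, and the wrist crop shows the beater held straight. Descending.

```bash
python3 -m handwheel '[[[0,-1.5,-5],0,255],[[0,-1.5,-12],0,255],[[0,-1.5,-19],0,255],[[0,-1.5,-26],0,255],[[0,-1.5,-33],0,255],[[0,-1.5,-39],0,255],[[0,-1.5,-44],0,255],[[0,-1.5,-44],0,255]]'
python3 -c "
from h import *
s=ctrl.observe();print(s['ee_pos'],s['ft_force'],s['moment'])"
```

```text
time_s: 5.17
ee_pos: [0.4851, 0.1305, 0.134]
eef_rot: [-2.406, -2.019, -0.004]
ft_force: [-0.3, -0.7, -1.0]
gripper_width: 0.113
[0.48514608 0.13049171 0.13400658] [-0.31211296 -0.70369275 -1.02719227] [ 0.03170299  0.04263043 -0.03643881]
```

```bash
python3 -m handwheel '[[[0,0,-2],0,255],[[0,0,-4],0,255],[[0,0,-6],0,255],[[0,0,-8],0,255],[[0,0,-9],0,255],[[0,0,-10],0,255],[[0,0,-10],0,255],[[0,0,-10],0,255]]'
python3 -c "
from h import *
s=ctrl.observe();print(s['ee_pos'],s['ft_force'],s['moment'])"
```

```text
time_s: 5.83
ee_pos: [0.4852, 0.1305, 0.1241]
eef_rot: [-2.406, -2.019, -0.004]
ft_force: [0.6, 0.3, -1.3]
gripper_width: 0.118
[0.48519022 0.13049038 0.1240627 ] [ 0.60207507  0.28731303 -1.28321943] [-0.00748983 -0.04008078  0.03187791]
```

No contact force below the tooth level, so the ribs have meshed. Now the push home.

```bash
python3 -m handwheel '[[[0,0,-2],0,255],[[0,0,-4],0,255],[[0,0,-6],0,255],[[0,0,-8],0,255],[[0,0,-9],0,255],[[0,0,-10],0,255],[[0,0,-10],0,255],[[0,0,-10],0,255]]' 80
python3 -c "
from h import *
s=ctrl.observe();print(s['ee_pos'],s['ft_force'],s['moment'])"
```

```text
time_s: 6.5
ee_pos: [0.487, 0.1297, 0.1171]
eef_rot: [2.406, 2.018, 0.008]
ft_force: [-3.0, -3.4, 15.8]
gripper_width: 0.105
[0.48701143 0.12967721 0.11711974] [-3.02965567 -3.41634401 15.77676064] [-0.95839034  0.84473557  0.08099334]
```

```bash
python3 -m handwheel '[[[0,0,-2],0,255],[[0,0,-4],0,255],[[0,0,-5],0,255],[[0,0,-6],0,255],[[0,0,-7],0,255],[[0,0,-7],0,255],[[0,0,-7],0,255],[[0,0,-7],0,255]]' 120
python3 look.py w4; python3 - <<'E'
from h import *
s=ctrl.observe();print(s['ee_pos'],s['ft_force'],s['moment'])
a=cam("scene")
c=cv2.imread("pics/w4.png")
x=cv2.resize(a[0][205:265,200:260],(400,400),interpolation=cv2.INTER_CUBIC)
y=cv2.resize(c[170:320,185:335],(400,400),interpolation=cv2.INTER_CUBIC)
cv2.imwrite("pics/v4.png",np.hstack([x,y]))
E
```

```text
time_s: 7.17
ee_pos: [0.4894, 0.1289, 0.1167]
eef_rot: [2.406, 2.016, 0.015]
ft_force: [-9.9, -7.5, 36.3]
gripper_width: 0.088
7.2167 [0.4893 0.1289 0.1167] [[0.175, 0.984, 0.009], [0.985, -0.175, 0.004], [0.006, 0.008, -1.0]] yaw_y -10.094068907593675 [-0.6526  0.0596  0.3568  1.9269 -0.0242  1.149  -0.4628]
[0.48934432 0.12891207 0.1166645 ] [-9.45825431 -5.50260839 34.75919868] [-1.40610371  2.6715269   0.20237265]
```

View pics/v4.png

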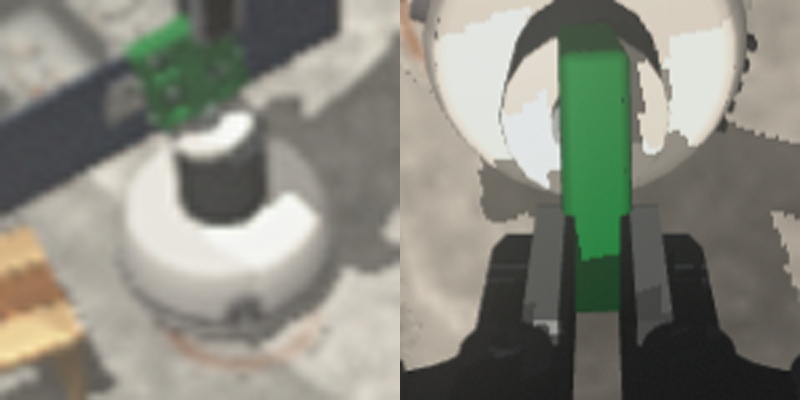

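The beater looks tipped in the grip: its top leans to +y in both crops, with the paddle's top edge in the scene crop running (130,45)-(190,15). The force is 35 N and the tool has drifted +4 mm in x. I unload, recentre and check.

```bash
python3 -m handwheel '[[[-1,0,2],0,255],[[-2,0.5,4],0,255],[[-3,1,5],0,255],[[-4,1.5,6],0,255],[[-4,1.5,7],0,255],[[-4,1.5,7],0,255],[[-4,1.5,7],0,255],[[-4,1.5,7],0,255]]' 60
python3 look.py w5; python3 - <<'E'
from h import *
s=ctrl.observe();print(s['ee_pos'],s['ft_force'],s['moment'])
a=cam("scene");cv2.imwrite("pics/s5.png",a[0])
c=cv2.imread("pics/w5.png")
x=cv2.resize(a[0][205:265,200:260],(400,400),interpolation=cv2.INTER_CUBIC)
y=cv2.resize(c[150:350,160:360],(400,400),interpolation=cv2.INTER_CUBIC)
cv2.imwrite("pics/v5.png",np.hstack([x,y]))
E
```

```text
time_s: 7.93
ee_pos: [0.4853, 0.1303, 0.1233]
eef_rot: [2.406, 2.016, 0.014]
ft_force: [-0.3, -1.7, -1.4]
gripper_width: 0.091
7.9833 [0.4853 0.1303 0.1234] [[0.175, 0.984, 0.009], [0.985, -0.175, 0.004], [0.005, 0.008, -1.0]] yaw_y -10.097040865672575 [-0.6568  0.0455  0.3531  1.9265 -0.0182  1.1629 -0.4732]
[0.48529832 0.13033185 0.12335784] [-0.01936887 -0.94483448 -1.37468029] [-0.3233153  -0.05255422 -0.01125035]
```

View pics/v5.png

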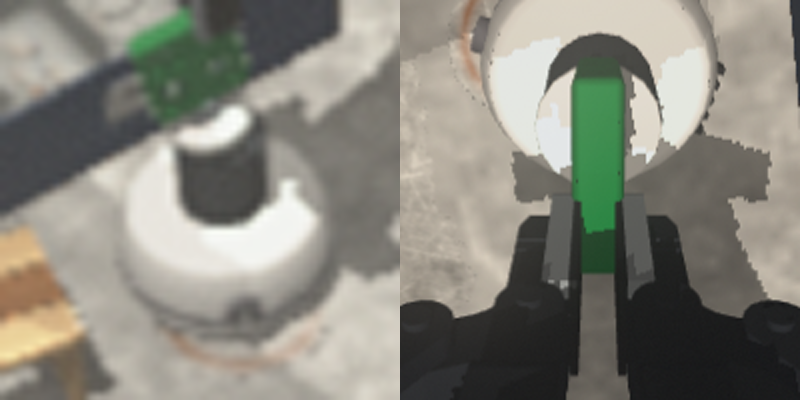

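The view still shows the paddle leaning to +y. Its top face ends at wrist pixels (259,189) and (259,285), and the scene view puts its top-left corner at about (219.5,212). I triangulate to get the lean.

```bash
python3 - <<'E'
from h import *
np.set_printoptions(precision=4,suppress=True)
c=tuple(np.load("pics/w5.npy",allow_pickle=True));c=(c[0].astype(np.uint8),c[1].astype(float),c[2],c[3].astype(float))
a=cam("scene")
def tri(r1,r2):
    (o,d),(p,e)=r1,r2;t=np.linalg.lstsq(np.c_[d,-e],p-o,rcond=None)[0];return (o+d*t[0]+p+e*t[1])/2,np.linalg.norm(o+d*t[0]-p-e*t[1])
P,err=tri(ray(c,258.5,188.5),ray(a,220,212));print("far top",P,err)
# near end: 46mm from P along ray of (259,285)
o,d=ray(c,259,285);d/=np.linalg.norm(d)
b=d@(o-P);q=(o-P)@(o-P)-.0455**2;D=b*b-q;print(D)
for t in(-b-D**.5,-b+D**.5) if D>0 else (-b,):
    Q=o+t*d;print(Q,"tilt",np.degrees(np.arcsin((Q-P)[2]/np.linalg.norm(Q-P))))
for z in(.15,.155,.16,.165): print(onz(c,258.5,188.5,z),onz(c,259,285,z))
E
```

```text
far top [0.4905 0.1639 0.1553] 0.0023020160819989905
0.00038400806787840247
[0.4864 0.1412 0.1945] tilt 59.44389187591518
[0.4828 0.1196 0.162 ] tilt 8.42286122149824
[0.4905 0.1634 0.15  ] [0.4815 0.1116 0.15  ]
[0.4907 0.165  0.155 ] [0.482  0.1149 0.155 ]
[0.491  0.1666 0.16  ] [0.4826 0.1183 0.16  ]
[0.4912 0.1682 0.165 ] [0.4831 0.1216 0.165 ]
```

The lean is about 8° and the paddle has slipped in the pads, but the shoulder is over the socket at z≈0.093. The socket holds the meshed stem, so I release there, look and regrip centred.

```bash
python3 -m handwheel '[[[0,0,0],0,200],[[0,0,0],0,150],[[0,0,0],0,100],[[0,0,0],0,0],[[0,0,10],0,0],[[0,0,30],0,0],[[0,0,45],0,0],[[0,0,45],0,0]]' 60
python3 look.py w6; python3 - <<'E'
from h import *
np.set_printoptions(precision=4,suppress=True)
a=cam("scene");cv2.imwrite("pics/s6.png",a[0])
c=cv2.imread("pics/w6.png")
x=cv2.resize(a[0][205:265,200:260],(400,400),interpolation=cv2.INTER_CUBIC)
y=cv2.resize(c[130:280,185:335],(400,400),interpolation=cv2.INTER_CUBIC)
cv2.imwrite("pics/v6.png",np.hstack([x,y]))
E
```

```text
time_s: 8.75
ee_pos: [0.4877, 0.1312, 0.1725]
eef_rot: [2.405, 2.014, 0.025]
ft_force: [0.8, -0.6, 0.9]
gripper_width: 1.001
8.8 [0.4868 0.1309 0.1708] [[0.175, 0.984, 0.013], [0.984, -0.175, 0.006], [0.008, 0.012, -1.0]] yaw_y -10.09859267093517 [-0.6615  0.0057  0.3506  1.866  -0.0038  1.2561 -0.486 ]
```

View pics/v6.png

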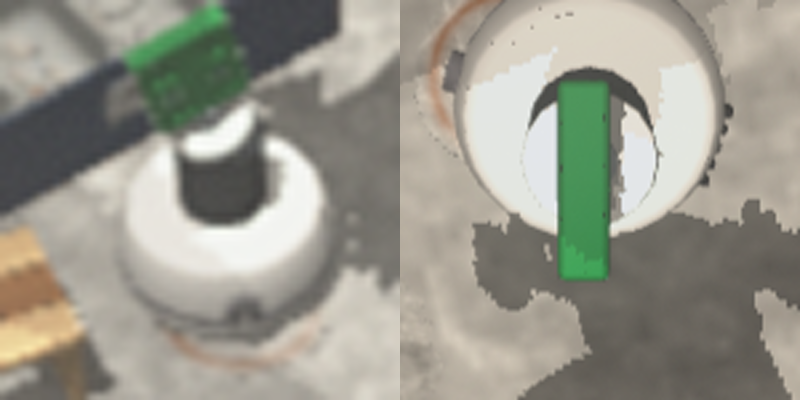

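The beater stands in the socket on its own, still leaning to +y. Its top-face ends are at about (254.4,160.7) and (254.4,234.2) in the wrist view, and (219,213.5) and (232.7,206) in the scene view.

```bash
cat > t6.py <<'E'
from h import *
np.set_printoptions(precision=4,suppress=True)
c=tuple(np.load("pics/w6.npy",allow_pickle=True));c=(c[0].astype(np.uint8),c[1].astype(float),c[2],c[3].astype(float))
a=cam("scene")
def tri(r1,r2):
    (o,d),(p,e)=r1,r2;t=np.linalg.lstsq(np.c_[d,-e],p-o,rcond=None)[0];return (o+d*t[0]+p+e*t[1])/2,np.linalg.norm(o+d*t[0]-p-e*t[1])
E
python3 - <<'E'
from t6 import *
P,e1=tri(ray(c,254.4,160.9),ray(a,219.0,213.3));Q,e2=tri(ray(c,254.4,234),ray(a,232.7,206.2))
print(P,e1,Q,e2,np.linalg.norm(P-Q));u=(P-Q)/np.linalg.norm(P-Q);th=np.arcsin(u[2]);print("tilt",np.degrees(th))
h=np.array([u[0],u[1],0]);h/=np.linalg.norm(h)
ax=np.array([*(-u[2]*h[:2]),np.cos(th)])
C=(P+Q)/2;print("top",C,"grip",C-ax*.024,"shoulder",C-.066*ax,"tip",C-.102*ax)
# disc in wrist view at z .1: crop ellipse 523..657, 70?..235
print([onz(c,185+(x-400)/2.667,130+y/2.667,.1) for x,y in((523,155),(657,155),(590,232))])
E
```

```text
[0.4912 0.1663 0.1518] 0.0006412628428451704 [0.4834 0.1234 0.1601] 0.000291723505617827 0.04441885299998682
tilt -10.854864319791192
top [0.4873 0.1449 0.1559] grip [0.4865 0.1404 0.1324] shoulder [0.485  0.1326 0.0911] tip [0.4838 0.126  0.0558]
[array([0.4676, 0.1369, 0.1   ]), array([0.5059, 0.1299, 0.1   ]), array([0.4824, 0.1096, 0.1   ])]
```

Lean about 11° within the slot play, with the grip point at about y=0.140. I regrip lightly there, then draw it to the axis so that it comes upright.

```bash
python3 -m handwheel '[[[-1,6,-10],0,0],[[-1,7,-30],0,0],[[-1,7,-50],0,0],[[-1,7,-60],0,0],[[-1,7,-60],0,120],[[-1,7,-60],0,200],[[-1,7,-60],0,255],[[-1,7,-60],0,255]]' 20
python3 -m handwheel '[[[0,0,0],0,255],[[0,0,0],0,255],[[0,0,0],0,255],[[0,-2,0],0,255],[[0,-4,0],0,255],[[0,-6,0],0,255],[[0,-8,0],0,255],[[0,-8,0],0,255]]'
cat > st.py <<'E'
from h import *
s=ctrl.observe();M=R.from_rotvec(s["eef_rot"]).as_matrix();print(np.round(s['ee_pos'],4),s['ft_force'].round(1),s['moment'].round(2),M[:,2].round(3),s['gripper_width'])
E
python3 st.py
```

```text
time_s: 9.57
ee_pos: [0.485, 0.1377, 0.1095]
eef_rot: [2.406, 2.015, 0.018]
ft_force: [-1.0, 0.1, 0.3]
gripper_width: 0.455
time_s: 10.23
ee_pos: [0.4855, 0.13, 0.11]
eef_rot: [2.406, 2.015, 0.02]
ft_force: [1.2, 2.9, 2.6]
gripper_width: 0.137
[0.4855 0.13   0.11  ] [1.2 2.9 2.6] [ 1.03 -0.32  0.08] [ 0.012  0.006 -1.   ] 0.13746442494165664
```

```bash
python3 look.py w7; python3 - <<'E'
from h import *
for n in("w2","w3","w5","w7"):
    im=cv2.imread(f"pics/{n}.png");h=cv2.cvtColor(im,cv2.COLOR_BGR2HSV);col=h[150:330,257:263].mean(1).astype(int)
    ys=[i+150 for i in range(180) if 45<=col[i,0]<=85 and col[i,1]>90];print(n,ys[0],ys[-1],[int(col[y-150,2]) for y in range(ys[0],ys[-1]+1,4)])
a=cam("scene");h=cv2.cvtColor(a[0],cv2.COLOR_BGR2HSV);m=cv2.inRange(h,(45,110,40),(80,255,255))[200:240,205:250];ys,xs=np.nonzero(m)
hull=cv2.convexHull(np.c_[xs+205,ys+200]);print(hull[:,0].tolist())
E
```

```text
10.2833 [0.4855 0.13   0.1099] [[0.175, 0.984, 0.012], [0.984, -0.175, 0.006], [0.008, 0.011, -1.0]] yaw_y -10.107736589114374 [-0.6545  0.056   0.354   1.9449 -0.0237  1.1314 -0.4676]
w2 191 310 [80, 80, 80, 78, 83, 80, 80, 81, 86, 121, 125, 125, 124, 124, 124, 124, 123, 123, 123, 84, 66, 65, 65, 64, 64, 63, 85, 84, 84, 83]
w3 222 310 [92, 130, 138, 138, 137, 137, 136, 135, 136, 135, 135, 135, 73, 72, 71, 71, 70, 70, 90, 92, 92, 91, 88]
w5 189 285 [111, 144, 145, 144, 143, 143, 142, 141, 141, 140, 139, 139, 137, 136, 136, 135, 135, 134, 133, 103, 70, 69, 68, 68, 65]
w7 207 305 [105, 135, 138, 138, 137, 137, 137, 136, 135, 135, 134, 133, 132, 132, 131, 131, 114, 69, 68, 68, 66, 66, 66, 65, 64]
[[227, 210], [226, 211], [224, 212], [222, 212], [223, 211], [227, 209]]
```

```bash
python3 - <<'E'
from h import *
np.set_printoptions(precision=4,suppress=True)
c=tuple(np.load("pics/w7.npy",allow_pickle=True));c=(c[0].astype(np.uint8),c[1].astype(float),c[2],c[3].astype(float))
for z in(.152,.156,.158,.16,.162): 
    P,Q=onz(c,260,207.5,z),onz(c,260,305,z);print(z,P,Q,np.linalg.norm(P-Q))
a=cam("scene");cv2.imwrite("pics/s7.png",a[0])
for P in([.4905,.1525,.160],[.4825,.1065,.160],[.4905,.1625,.156],[.483,.118,.164]):print(proj(a,P))
g=a[0][200:232,212:245];h=cv2.cvtColor(g,cv2.COLOR_BGR2HSV)
for r in h: print("".join("G" if 40<=p[0]<=85 and p[1]>90 and p[2]>95 else "g" if 40<=p[0]<=85 and p[1]>80 else "." for p in r))
E
```

```text
0.152 [0.4904 0.1593 0.152 ] [0.4817 0.1103 0.152 ] 0.04976863764774336
0.156 [0.4906 0.1608 0.156 ] [0.4822 0.1133 0.156 ] 0.048297049249071994
0.158 [0.4908 0.1616 0.158 ] [0.4824 0.1147 0.158 ] 0.047561255049736274
0.16 [0.4909 0.1623 0.16  ] [0.4827 0.1162 0.16  ] 0.04682546085040061
0.162 [0.491  0.1631 0.162 ] [0.4829 0.1177 0.162 ] 0.04608966665106488
[222.8798 209.2552]
[237.717  203.8365]
[220.0439 211.8116]
[234.2883 204.4313]
.................................
.................................
.................................
.................................
.................................
.................................
.................................
.................................
...............GG................
..............GGG................
............GGGGG................
..........GGGGGG.................
.........GGGGGg..................
.........gGG.....................
.................................
.................................
.............gG..................
.............gg..................
.................................
.................................
.................................
................gG...............
..............ggg................
.................................
.................................
.................................
.................................
.................................
.................................
.................................
.................................
.................................
```

It is still leaning: the pads slid along the paddle. Instead I open slightly and press the fingertips (22 mm wide) flat on the shoulder disc around the paddle, which levels the beater and pushes it home. Then I clamp it there.

```bash
python3 -m handwheel '[[[0,0,0],0,205],[[0,0,0],0,205],[[0,-1,0],0,205],[[0,-2,-1],0,205],[[0,-3,-3],0,205],[[0,-3,-5],0,205],[[0,-3,-7],0,205],[[0,-3,-7],0,205]]' 20
python3 st.py
python3 -m handwheel '[[[0,0,-1],0,205],[[0,0,-2],0,205],[[0,0,-3],0,205],[[0,0,-4],0,205],[[0,0,-5],0,205],[[0,0,-6],0,205],[[0,0,-6],0,205],[[0,0,-6],0,205]]' 20
python3 st.py
```

```text
time_s: 11.05
ee_pos: [0.4849, 0.1267, 0.1021]
eef_rot: [2.406, 2.015, 0.018]
ft_force: [0.1, 0.4, 0.2]
gripper_width: 0.2
[0.4849 0.1267 0.1021] [0.1 0.4 0.2] [ 0.01  0.04 -0.01] [ 0.01   0.005 -1.   ] 0.20034226542437866
time_s: 11.72
ee_pos: [0.4849, 0.1267, 0.0961]
eef_rot: [2.406, 2.016, 0.017]
ft_force: [0.4, -0.2, -0.2]
gripper_width: 0.196
[0.4849 0.1267 0.0961] [ 0.4 -0.2 -0.2] [-0.01  0.02 -0.02] [ 0.01   0.005 -1.   ] 0.1963721876881753
```

```bash
python3 -m handwheel '[[[0,0,-1],0,205],[[0,0,-1],0,205],[[0,0,-2],0,205],[[0,0,-2],0,205],[[0,0,-3],0,205],[[0,0,-3],0,205],[[0,0,-3],0,205],[[0,0,-3],0,205]]' 20
python3 st.py; python3 look.py w8 | cut -c1-40; python3 - <<'E'
from h import *
np.set_printoptions(precision=4,suppress=True)
im=cv2.imread("pics/w8.png");h=cv2.cvtColor(im,cv2.COLOR_BGR2HSV);col=h[120:330,257:263].mean(1).astype(int)
ys=[i+120 for i in range(210) if 45<=col[i,0]<=85 and col[i,1]>90];print(ys[0],ys[-1],[int(col[y-120,2]) for y in range(ys[0],ys[-1]+1,4)])
a=cam("scene");cv2.imwrite("pics/s8.png",a[0]);h=cv2.cvtColor(a[0][200:232,212:245],cv2.COLOR_BGR2HSV)
for r in h: print("".join("G" if 40<=p[0]<=85 and p[1]>90 and p[2]>95 else "g" if 40<=p[0]<=85 and p[1]>80 else "W" if p[2]>190 and p[1]<40 else "." for p in r))
E
```

```text
time_s: 12.38
ee_pos: [0.4849, 0.1267, 0.093]
eef_rot: [2.406, 2.016, 0.017]
ft_force: [-0.0, -0.0, -0.9]
gripper_width: 0.196
[0.4849 0.1267 0.093 ] [-0.  -0.  -0.9] [ 0.   -0.02  0.04] [ 0.01   0.005 -1.   ] 0.1961592457442129
12.4333 [0.4849 0.1267 0.0931] [[0.175, 
209 321 [98, 131, 140, 139, 139, 138, 138, 138, 137, 136, 136, 135, 134, 134, 133, 133, 132, 131, 131, 67, 67, 67, 66, 66, 66, 66, 65, 65, 63]
.................................
.................................
.......W.........................
......WW.........................
....WWW..........................
....WW...........................
.................................
.........W.......................
................GGg..............
.....WWW.......GGGG..............
.............GGGGG...............
...........GGGGGGg...............
.........GGGGGGg.................
.........GGGG....................
.........GGg.....................
................................W
.............GGg................W
.............GG..............W..W
............................WWW..
...........................WWWW..
...........................WW....
................Gg...............
................g................
.................................
.....................WWWW........
..................WWWWWWW........
...........WW...WWWWWWWW.........
...........WWW..WWWWWWW..........
.......WW.WWWW...................
.....WWWWWWWWW...................
...WWWWWWWWWWW...................
..WWWWWWWWWWWW...................
```

```bash
python3 -m handwheel '[[[0,0,-0.5],0,205],[[0,0,-1],0,205],[[0,0,-1.5],0,205],[[0,0,-2],0,205],[[0,0,-2.5],0,205],[[0,0,-3],0,205],[[0,0,-3],0,205],[[0,0,-3],0,205]]' 20
python3 st.py
```

```text
time_s: 13.15
ee_pos: [0.4849, 0.1267, 0.0901]
eef_rot: [2.406, 2.015, 0.017]
ft_force: [-0.4, 0.2, -0.2]
gripper_width: 0.196
[0.4849 0.1267 0.0901] [-0.4  0.2 -0.2] [-0.   -0.01 -0.02] [ 0.01   0.005 -1.   ] 0.19550339990325297
```

```bash
python3 -m handwheel '[[[0,0,-0.5],0,205],[[0,0,-1],0,205],[[0,0,-1.5],0,205],[[0,0,-2],0,205],[[0,0,-2.5],0,205],[[0,0,-3],0,205],[[0,0,-3],0,205],[[0,0,-3],0,205]]' 20
python3 st.py
```

```text
time_s: 13.82
ee_pos: [0.4849, 0.1267, 0.087]
eef_rot: [2.406, 2.015, 0.017]
ft_force: [-0.8, -0.1, -0.1]
gripper_width: 0.199
[0.4849 0.1267 0.087 ] [-0.8 -0.1 -0.1] [-0.03  0.05 -0.03] [ 0.01   0.005 -1.   ] 0.19862042218430456
```

No contact force yet, although the tips should already be at the disc. I use the last picture to see why.

```bash
python3 look.py w9|cut -c1-40; python3 - <<'E'
from h import *
a=cam("scene");cv2.imwrite("pics/s9.png",a[0]);c=cv2.imread("pics/w9.png")
x=cv2.resize(a[0][190:250,205:255],(500,600),interpolation=cv2.INTER_CUBIC)
y=cv2.resize(c[150:384,200:317],(300,600),interpolation=cv2.INTER_CUBIC)
cv2.imwrite("pics/v9.png",np.hstack([x,y]))
E
```

```text
13.8667 [0.4849 0.1267 0.087 ] [[0.175,
```

View pics/v9.png

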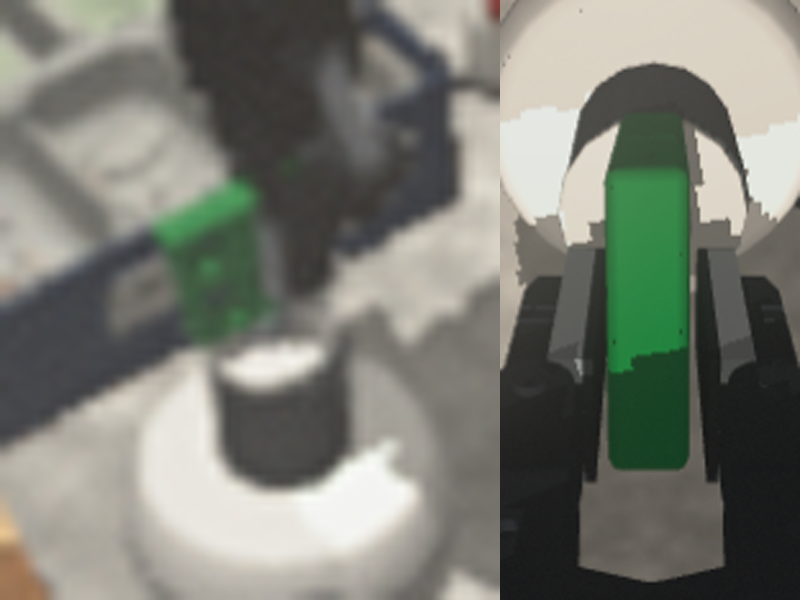

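The view shows the fingers at the paddle's −y side, with the tips near the disc's right-hand edge at about scene crop (290,330). The paddle spans wrist rows 216 to 332. I compare this with where the tips and disc should project.

```bash
python3 - <<'E'
from h import *
np.set_printoptions(precision=4,suppress=True)
a=cam("scene")
for n,P in dict(tcp=[.4849,.1267,.087],disc=[.4855,.130,.100],rim=[.4858,.1292,.09],rimL=[.4858,.150,.09],rimR=[.4858,.108,.09]).items():
    q=proj(a,P);print(n,q,"crop",(q-[205,190])*10)
c=tuple(np.load("pics/w9.npy",allow_pickle=True));c=(c[0].astype(np.uint8),c[1].astype(float),c[2],c[3].astype(float))
print("tcp in wrist",proj(c,[.4849,.1267,.087]))
f=lambda x,y,z:onz(c,200+(x-500)/2.564,150+y/2.564,z)
for z in(.153,.158,.162): P,Q=f(647,170,z),f(647,468,z);print(z,P,Q,np.linalg.norm(P-Q))
from t6 import tri
print(tri(ray(c,200+147/2.564,150+170/2.564),ray(a,205+15.5,190+22.8)))
# collar arc far edge top (655,65) and disc
print(f(655,65,.09),f(560,215,.098),f(748,215,.098))
E
```

```text
tcp [232.761  224.2939] crop [277.6105 342.9391]
disc [231.51  221.605] crop [265.0998 316.0505]
rim [231.8474 223.7962] crop [268.474  337.9621]
rimL [226.0767 226.9703] crop [210.7672 369.7028]
rimR [237.6318 220.6143] crop [326.3182 306.1433]
tcp in wrist [259.4713 229.725 ]
0.153 [0.4897 0.1621 0.153 ] [0.4807 0.1119 0.153 ] 0.051018125586869904
0.158 [0.49   0.1642 0.158 ] [0.4814 0.1162 0.158 ] 0.048723876048142614
0.162 [0.4903 0.1658 0.162 ] [0.482  0.1197 0.162 ] 0.046888476417160804
(array([0.4897, 0.1618, 0.1523]), np.float64(2.6397623785632134e-05))
[0.4912 0.1593 0.09  ] [0.4661 0.1328 0.098 ] [0.5051 0.1257 0.098 ]
```

```bash
python3 - <<'E'
from h import *
p=optics.camera_params("wrist");T=np.array(p["T_tool_cam"]);c=(None,np.array(p["camera_matrix"]),p["k1"],T)
for v in(246.7,):
  for u in(226,238):
    o,d=ray(c,u,v)
    for X in(.008,.011,.014): t=(X-o[0])/d[0];print(u,X,(o+t*d).round(4))
E
```

```text
226 0.008 [ 0.008  -0.0157 -0.0356]
226 0.011 [ 0.011  -0.015  -0.0413]
226 0.014 [ 0.014  -0.0144 -0.0469]
238 0.008 [ 0.008  -0.01   -0.0356]
238 0.011 [ 0.011  -0.0097 -0.0412]
238 0.014 [ 0.014  -0.0093 -0.0469]
```

```bash
python3 - <<'E'
from h import *
np.set_printoptions(precision=1,suppress=True)
a=cam("scene");im=cv2.imread("pics/s9.png")
ex=np.array([.175,.985,0]);ey=np.array([.985,-.175,0]);t=np.array([.4849,.1267,.087])
for X in(.011,-.011):
  for Y in(-.009,-.022):
    for z in(0,.02,.04): print(X,Y,z,(proj(a,t+X*ex+Y*ey+[0,0,z])-[205,190])*10)
h=cv2.cvtColor(im,cv2.COLOR_BGR2HSV)[205:232,215:248]
for i,r in enumerate(h): print(i+205,"".join("G" if 40<=p[0]<=85 and p[1]>80 else "W" if p[2]>190 and p[1]<40 else "#" if p[2]<70 else "+" if p[2]<110 else "." for p in r))
E
```

```text
0.011 -0.009 0 [257.  375.1]
0.011 -0.009 0.02 [253.3 327.6]
0.011 -0.009 0.04 [249.5 278.9]
0.011 -0.022 0 [275.9 403.5]
0.011 -0.022 0.02 [272.4 355.9]
0.011 -0.022 0.04 [268.8 307.3]
-0.011 -0.009 0 [324.2 349.4]
-0.011 -0.009 0.02 [321.3 301.9]
-0.011 -0.009 0.04 [318.4 253.2]
-0.011 -0.022 0 [343.5 377.4]
-0.011 -0.022 0.02 [340.8 329.8]
-0.011 -0.022 0.04 [338.1 281.2]
205 .WWW........++######++++++++++##+
206 .............+####+#####+++++#+++
207 ......W......++##########++++##++
208 .............GG+##########+###+++
209 ..WWW.......GGGG############+++++
210 ..........GGGGG+#############++++
211 ........GGGGGGG++###########+++++
212 ......GGGGGGG+++++######++##+++..
213 ....++GGGGG++++++++#####+++++..WW
214 ++++++GGG++++++++++#####++++..WWW
215 +++++++++++++++++++####+++...WWWW
216 +++++..+++GG+++++++####......WWW.
217 +++...++++GG+++++++####......WWWW
218 ++..+++++++++++++++###+..WWW..WWW
219 ++.++..+++++++++++++++..WWWW..WWW
220 ++.....+++++++++++++....WW.....WW
221 ++..+++++++++GG++++............WW
222 +++++++++++++G++.+++..........WW.
223 ++++++++++++++++.+......+........
224 ++++++++++.+............+........
225 +++++++........WWWWWWW.++........
226 ++++++..WW...WWWWWWWW..++........
227 ++++....WW...WWWWWWW.++++........
228 ++..WW.WWWW.+.......+++++........
229 ..WWWWWWWWW.+++++++++++++........
230 WWWWWWWWWWW.+++++++++++++........
231 WWWWWWWWWWW.+++++++++++#+........
```

```bash
python3 - <<'E'
from h import *
np.set_printoptions(precision=4,suppress=True)
p=optics.camera_params("wrist");T=np.array(p["T_tool_cam"]);c=(None,np.array(p["camera_matrix"]),p["k1"],T)
for u in(160,358):
    o,d=ray(c,u,262);t=(np.sign(u-259)*.0425-o[1])/d[1];print(u,o+t*d)
print("TCP depth",T[:3,2]@(-T[:3,3]))
g=cv2.cvtColor(cv2.imread("pics/w1.png"),cv2.COLOR_BGR2GRAY)
for r in range(250,300,4): print(r,g[r,130:175:2])
E
```

```text
160 [ 0.0085 -0.0425 -0.0504]
358 [ 0.0076  0.0425 -0.0488]
TCP depth 0.19410669829853705
250 [ 57  79  80  80  90  91  77  48  48  49  49  50  50  51  52  53 124 159
 155 154 156 166 160]
254 [ 57  58  91  90  92  93  91  74  48  48  48  49  49  51  52  53  53 151
 175 175 167 169 168]
258 [ 56  57  59  91  93  92  91  90  72  48  48  49  49  50  51  52  53  54
 164 170 166 169 184]
262 [ 57  56  56  61  92  92  90  87  86  84  83  85  59  46  46  48  52  53
  56 179 162 160 167]
266 [ 55  55  56  57  62  92  92  92  92  93  93  56  45  45  44  45  50  52
  53  65 168 185 176]
270 [ 55  55  56  59  91  92  92  92  92  90  48  44  42  44  44  46  49  52
  52  53  93 179 174]
274 [ 38  40  54  91  91  91  91  92  89  43  42  41  42  42  43  44  47  52
  52  53  54 102 172]
278 [ 38  63  90  91  90  91  91  87  39  41  39  40  42  42  43  44  46  50
  51  52  53  53 144]
282 [89 90 90 90 91 91 86 38 39 38 39 39 40 42 42 43 44 50 50 51 52 53 53]
286 [90 90 90 91 91 73 37 38 36 37 37 39 39 40 41 42 43 46 50 50 52 52 52]
290 [90 90 90 90 60 36 36 35 36 35 37 36 39 38 41 40 40 45 49 50 50 51 52]
294 [89 90 90 48 35 35 33 33 34 36 36 36 38 38 39 40 41 43 48 48 51 51 52]
298 [89 90 43 33 33 32 33 33 33 35 37 36 37 37 38 39 40 55 47 48 48 49 50]
```

Three things now agree: the finger-tip corners in the open view, the shut view, and the scene view all put the real tips about 40 mm above the reported TCP. So the first grasp held only the top few mm of the paddle. The tips are really at z≈0.126, and I carry on down watching the force.

```bash
python3 -m handwheel '[[[0,0,-2],0,205],[[0,0,-4],0,205],[[0,0,-6],0,205],[[0,0,-8],0,205],[[0,0,-10],0,205],[[0,0,-12],0,205],[[0,0,-13],0,205],[[0,0,-13],0,205]]' 20
python3 st.py
python3 -m handwheel '[[[0,0,-1],0,205],[[0,0,-2],0,205],[[0,0,-3],0,205],[[0,0,-4],0,205],[[0,0,-5],0,205],[[0,0,-6],0,205],[[0,0,-6],0,205],[[0,0,-6],0,205]]' 20
python3 st.py
```

```text
time_s: 14.73
ee_pos: [0.4847, 0.1267, 0.0737]
eef_rot: [2.406, 2.016, 0.017]
ft_force: [-0.3, -0.4, -0.6]
gripper_width: 0.195
[0.4847 0.1267 0.0737] [-0.3 -0.4 -0.6] [-0.02  0.03  0.01] [ 0.01   0.005 -1.   ] 0.1947901138258776
time_s: 15.4
ee_pos: [0.4847, 0.1266, 0.0677]
eef_rot: [2.406, 2.015, 0.017]
ft_force: [-0.4, -0.1, -0.3]
gripper_width: 0.196
[0.4847 0.1266 0.0677] [-0.4 -0.1 -0.3] [-0.01 -0.04  0.03] [ 0.01   0.005 -1.   ] 0.19586428987790036
```

```bash
python3 -m handwheel '[[[0,0,-1],0,205],[[0,0,-2],0,205],[[0,0,-3],0,205],[[0,0,-4],0,205],[[0,0,-5],0,205],[[0,0,-5],0,205],[[0,0,-5],0,205],[[0,0,-5],0,205]]' 20
python3 st.py
python3 -m handwheel '[[[0,0,-1],0,205],[[0,0,-1],0,205],[[0,0,-2],0,205],[[0,0,-2],0,205],[[0,0,-3],0,205],[[0,0,-3],0,205],[[0,0,-3],0,205],[[0,0,-3],0,205]]' 20
python3 st.py
```

```text
time_s: 16.07
ee_pos: [0.4855, 0.1264, 0.0633]
eef_rot: [2.406, 2.015, 0.018]
ft_force: [0.5, -1.8, 5.6]
gripper_width: 0.196
[0.4855 0.1264 0.0633] [ 0.5 -1.8  5.6] [-0.45 -0.04 -0.05] [ 0.011  0.005 -1.   ] 0.1959866114692448
time_s: 16.73
ee_pos: [0.4857, 0.1263, 0.0617]
eef_rot: [2.406, 2.015, 0.019]
ft_force: [-3.1, -2.6, 11.9]
gripper_width: 0.197
[0.4857 0.1263 0.0617] [-3.1 -2.6 11.9] [-0.53  0.78  0.04] [ 0.011  0.005 -1.   ] 0.19677678393968737
```

```bash
python3 -m handwheel '[[[-0.5,0,-2],0,205],[[-1,0,-3],0,205],[[-1,1,-4],0,205],[[-1,2,-5],0,205],[[-1,3,-5],0,205],[[-1,3,-5],0,205],[[-1,3,-5],0,205],[[-1,3,-5],0,205]]' 20
python3 st.py
python3 look.py w10|cut -c1-45; cat > lean.py <<'E'
from h import *
import sys
np.set_printoptions(precision=4,suppress=True)
c=cam("wrist");a=cam("scene")
h=cv2.cvtColor(c[0],cv2.COLOR_BGR2HSV)
m=cv2.inRange(h,(45,90,30),(85,255,255));m[:100]=0;m[:,:230]=0;m[:,290:]=0
n,l,s,ce=cv2.connectedComponentsWithStats(m);i=1+np.argmax(s[1:,4]);print(s[i])
u=round(s[i][0]+s[i][2]/2)
col=h[:,u-2:u+3].mean(1).astype(int);print(s[i][1],[int(col[y,2]) for y in range(s[i][1],s[i][1]+s[i][3],3)])
g=cv2.cvtColor(a[0],cv2.COLOR_BGR2HSV)[203:232,212:248]
for k,r in enumerate(g): print(k+203,"".join("G" if 40<=p[0]<=85 and p[1]>80 and p[2]>95 else "g" if 40<=p[0]<=85 and p[1]>80 else "W" if p[2]>190 and p[1]<40 else "#" if p[2]<70 else "+" if p[2]<110 else "." for p in r))
E
python3 lean.py
```

```text
time_s: 17.4
ee_pos: [0.4858, 0.1264, 0.0614]
eef_rot: [2.406, 2.011, 0.017]
ft_force: [-11.5, -10.2, 35.4]
gripper_width: 0.19
[0.4858 0.1264 0.0614] [-11.5 -10.2  35.4] [-2.39  2.64  0.06] [ 0.012  0.003 -1.   ] 0.1899610598803131
17.45 [0.4858 0.1264 0.0614] [[0.177, 0.984, 
[ 240  226   41  151 5304]
226 [84, 84, 83, 82, 82, 83, 88, 85, 85, 80, 80, 79, 79, 78, 78, 77, 77, 76, 86, 86, 97, 121, 125, 127, 126, 126, 126, 126, 126, 126, 106, 65, 65, 64, 64, 64, 64, 64, 64, 64, 64, 64, 64, 64, 63, 64, 64, 63, 63, 63, 53]
203 ......WWW...############+++++##+++++
204 ....WWWW....+############+++++++++++
205 ...WWWW......++##########+++++++++++
206 ...............##########+++++++++++
207 ........WW.....+#########++.++++++++
208 ............W..+#########+++..++++++
209 .....WWW......GG+########+++..++++++
210 ............GGGGG########+++++++++++
211 ............GGGGG+#####+++++++++++++
212 .........+++GGG+++####++++++++++++..
213 .......+++++Gg+++++####+++++++++#+.W
214 ...++++++++.+++++++#########+++#+.WW
215 ..+++++++....g+GG++##########+##..WW
216 .+++++++.....++GG++############+.WW.
217 ++++++.......+++++++##########+..WWW
218 +++++..+++..++++++++++#####+++...WWW
219 +++++.+++..+++++++++++####+....W.WWW
220 +++++.....++++++++++++####+.WWWW..WW
221 +++++..++++++++GGG++++####+....W..WW
222 +++++++++++++++G+++++++###+....WWW..
223 ++++++++++++++++++++++####++...WW...
224 ++++++++++++.........+###+++........
225 ++++++++++.......WW..++++.++........
226 +++++++++..WW...WWWWW.....++........
227 +++++++....WWW..WWWWWW...+++........
228 +++++..WWWWWWW.+...WW...++++........
229 +++..WWWWWWWWW.+++...++++#++........
230 +.WWWWWWWWWWWW.+++++++++++++........
231 .WWWW..WWWWWWW.+++++++++++++........
```

```bash
python3 - <<'E'
from h import *
np.set_printoptions(precision=4,suppress=True)
c=cam("wrist");s=ctrl.observe();print(s['ft_force'])
for z in(.150,.154,.156,.158,.162):
    P,Q=onz(c,260,286,z),onz(c,260,376,z);print(z,P,Q,np.linalg.norm(P-Q),(P+Q)/2)
# bottom far edge of end face (z ~ top-50mm)
for z in(.104,.108,.112):print(z,onz(c,260,226,z))
E
```

```text
[-10.8697 -11.6857  35.9225]
0.15 [0.4889 0.1485 0.15  ] [0.4825 0.1128 0.15  ] 0.03620226285620209 [0.4857 0.1306 0.15  ]
0.154 [0.4893 0.1511 0.154 ] [0.4832 0.1171 0.154 ] 0.03456518664856789 [0.4862 0.1341 0.154 ]
0.156 [0.4895 0.1525 0.156 ] [0.4835 0.1192 0.156 ] 0.033746648544750776 [0.4865 0.1359 0.156 ]
0.158 [0.4897 0.1538 0.158 ] [0.4839 0.1214 0.158 ] 0.0329281104409337 [0.4868 0.1376 0.158 ]
0.162 [0.4901 0.1565 0.162 ] [0.4846 0.1257 0.162 ] 0.0312910342332995 [0.4874 0.1411 0.162 ]
0.104 [0.4894 0.1477 0.104 ]
0.108 [0.4897 0.1494 0.108 ]
0.112 [0.4899 0.1512 0.112 ]
```

The beater is now within about 3–4° of upright, against a hard stop: 12 N at 61.7 mm and 35 N at 61.4 mm, after about 3 mm of springy travel. I ease the push and clamp.

```bash
python3 -m handwheel '[[[0,1,-2.5],0,215],[[0,1,-2.5],0,225],[[0,1,-2.5],0,235],[[0,1,-2.5],0,255],[[0,1,-2.5],0,255],[[0,1,-2.5],0,255],[[0,1,-2.5],0,255],[[0,1,-2.5],0,255]]' 60
python3 st.py; python3 lean.py | head -2
```

```text
time_s: 18.27
ee_pos: [0.4863, 0.1264, 0.0618]
eef_rot: [2.407, 2.01, 0.017]
ft_force: [-7.3, -5.3, 23.6]
gripper_width: 0.152
[0.4863 0.1264 0.0618] [-7.3 -5.3 23.6] [-1.15  1.69 -0.05] [ 0.012  0.003 -1.   ] 0.1520903536614687
[ 239  229   41  148 5271]
229 [83, 82, 82, 82, 82, 82, 86, 82, 80, 79, 79, 78, 78, 77, 77, 76, 77, 76, 90, 102, 121, 125, 125, 125, 125, 125, 125, 125, 125, 72, 64, 64, 63, 64, 63, 63, 63, 63, 63, 63, 63, 63, 63, 63, 63, 63, 63, 62, 63, 53]
```

```bash
python3 -m handwheel '[[[0,1,-2.5],0,255],[[0,1,-2.5],0,255],[[0,1,-2.5],0,255],[[0,1,-2.5],0,255],[[0,1,-2.5],0,255],[[0,1,-2.5],0,255],[[0,1,-2.5],0,255],[[0,1,-2.5],0,255]]' 80
python3 st.py; python3 - <<'E'
from h import *
import sys
np.set_printoptions(precision=4,suppress=True,linewidth=200,threshold=sys.maxsize)
a=cam("scene");c=cam("wrist")
np.save("pics/s11.npy",a[0]);np.save("pics/w11.npy",c[0])
L=cv2.cvtColor(a[0],cv2.COLOR_BGR2LAB)
print("green-ness scene, cols 218-240");[print(y,L[y,218:241,1].astype(int)-128) for y in range(206,230)]
W=cv2.cvtColor(c[0],cv2.COLOR_BGR2LAB)
for y in range(215,300,4): 
    r=W[y,225:300,1].astype(int)-128;k=np.nonzero(r<-10)[0];print(y,(k[0]+225,k[-1]+225,int(W[y,258,0])) if len(k) else None)
E
```

```text
time_s: 19.03
ee_pos: [0.4864, 0.1264, 0.0619]
eef_rot: [2.408, 2.009, 0.016]
ft_force: [-7.9, -5.4, 21.7]
gripper_width: 0.146
[0.4864 0.1264 0.0619] [-7.9 -5.4 21.7] [-1.2   1.75  0.05] [ 0.011  0.003 -1.   ] 0.14607650650658108
green-ness scene, cols 218-240
206 [ 0 -1  0 -1 -1 -1  0  0 -1  0  0  1  0 -1  0 -1  1 -1  0  0  0  0 -1]
207 [-1 -1 -1 -1 -1  0  0 -1  0  0  1  1  0  1  1  1 -1  0  0  0  0  0  0]
208 [-1 -1 -1 -1  0 -1 -1 -1 -2 -5 -3  0  1  1  0 -1  1  1  0  0  0  1 -1]
209 [ -1   0   0  -1  -1  -7 -15 -18 -23 -21  -8   0   1   0   1   1   0   1   1  -1   0  -1   0]
210 [  0  -1  -1  -1  -1 -14 -30 -35 -35 -32 -20  -5   1   0  -1   0  -1   1   0   0   0  -1   0]
211 [ -1  -1  -1   0  -1 -16 -32 -34 -29 -27 -19  -8  -2   1   0  -3  -2  -1   0   0   0   0   0]
212 [ -1  -1  -1   0  -1 -13 -24 -24 -18 -13 -12 -10  -3   0  -1  -3  -3   0   0   0   0   0   0]
213 [  0   0   1   1  -1 -11 -19 -18 -12 -11 -12 -10  -5   1   1  -1   0   0  -1   1   0   1   0]
214 [ -1   0   1   0  -1  -8 -16 -16 -13 -14 -13 -13  -6  -1   0   1   1   0   0   0   0   1   0]
215 [  1   0   0   0   0 
[... 1408 characters left out ...]
np.int64(244), np.int64(272), 83)
235 (np.int64(244), np.int64(272), 82)
239 (np.int64(244), np.int64(273), 81)
243 (np.int64(243), np.int64(273), 81)
247 (np.int64(243), np.int64(274), 79)
251 (np.int64(242), np.int64(274), 78)
255 (np.int64(242), np.int64(275), 78)
259 (np.int64(241), np.int64(275), 77)
263 (np.int64(241), np.int64(276), 77)
267 (np.int64(241), np.int64(276), 76)
271 (np.int64(241), np.int64(277), 74)
275 (np.int64(240), np.int64(277), 74)
279 (np.int64(240), np.int64(278), 74)
283 (np.int64(239), np.int64(278), 86)
287 (np.int64(239), np.int64(279), 110)
291 (np.int64(239), np.int64(279), 117)
295 (np.int64(239), np.int64(279), 117)
299 (np.int64(239), np.int64(279), 117)
```

```bash
python3 - <<'E'
from h import *
np.set_printoptions(precision=4,suppress=True)
c=cam("wrist");a=cam("scene")
for z in(.150,.152,.154,.156,.158,.160):
    P=onz(c,238.7,284,z);o,d=ray(c,244.7,221.5);d=d/np.linalg.norm(d)
    b=d@(o-P);D=b*b-((o-P)@(o-P)-.05**2)
    if D<0: print(z,"none");continue
    Q=o+d*(-b+D**.5);v=P-Q
    print(z,P,Q,"lean y deg",np.degrees(np.arctan2(v[1],v[2])).round(1),"x",np.degrees(np.arctan2(v[0],v[2])).round(1),"axis at shoulder y",(Q-v/50e-3*.016-.023*np.array([.175,.985,0]))[1:].round(4),"scene",proj(a,P),proj(a,Q),proj(a,P)-proj(a,Q))
v=np.array([0,0,.05]);P=onz(c,238.7,284,.156);print("upright diff",proj(a,P)-proj(a,P-v))
E
```

```text
0.15 [0.4832 0.1501 0.15  ] [0.4833 0.1491 0.1   ] lean y deg 1.2 x -0.2 axis at shoulder y [0.1261 0.084 ] scene [225.2781 212.8422] [226.6021 224.9321] [ -1.324  -12.0899]
0.152 [0.4835 0.1514 0.152 ] [0.4836 0.1499 0.102 ] lean y deg 1.7 x -0.1 axis at shoulder y [0.1268 0.086 ] scene [224.7848 212.4659] [226.2769 224.539 ] [ -1.4921 -12.073 ]
0.154 [0.4839 0.1527 0.154 ] [0.4838 0.1508 0.104 ] lean y deg 2.2 x 0.1 axis at shoulder y [0.1275 0.088 ] scene [224.2901 212.0886] [225.9501 224.1439] [ -1.6601 -12.0553]
0.156 [0.4842 0.154  0.156 ] [0.484  0.1516 0.1061] lean y deg 2.7 x 0.2 axis at shoulder y [0.1282 0.0901] scene [223.7937 211.71  ] [225.6217 223.7469] [ -1.828  -12.0369]
0.158 [0.4846 0.1553 0.158 ] [0.4843 0.1525 0.1081] lean y deg 3.2 x 0.4 axis at shoulder y [0.1289 0.0921] scene [223.2959 211.3302] [225.2917 223.3479] [ -1.9958 -12.0177]
0.16 [0.4849 0.1566 0.16  ] [0.4845 0.1534 0.1101] lean y deg 3.7 x 0.5 axis at shoulder y [0.1297 0.0941] scene [222.7964 210.9493] [224.96  222.947] [ -2.1636 -11.9977]
upright diff [ -1.1232 -12.3734]
```

```bash
python3 st.py; python3 -c "
from station import finish_job
print(finish_job())"; python3 st.py
```

```text
[0.4863 0.1264 0.0618] [-7.5 -5.6 22.1] [-1.16  1.79 -0.  ] [ 0.011  0.003 -1.   ] 0.14138938622158836
the job is handed in; nothing more can be done
None
the job is handed in; nothing more can be done
```

I handed the job in at about 19 s with the beater meshed in the socket, pushed down to a hard stop and still gripped at 80 N. `finish_job` gave no verdict, so success is inferred from the checks below.

**What happened:** I set the ribs' angle from the slots seen in the wrist camera, and they dropped in without any turning by feel. The first push made the beater lean 8–11° in the gripper. In the images the real fingertips sat about 35–40 mm above the reported TCP, so the first grasp held only the top few mm of the paddle. I let go while the socket held the stem, pressed the shoulder disc down flat with the fingertips, and clamped the paddle there.

**Last checks:**
- **Height:** the wrist view is consistent with the shoulder at about 0.090 m, which is rim height. That calculation assumed the paddle's top was at 0.156 m, so the hard stop is the stronger evidence. The push met about 3 mm of springy travel, then barely moved between 12 N and 35 N.
- **Lean:** the wrist camera gave 2.7° and the scene camera about 1° or less. They disagree slightly, but both are under the 5.7° limit.
- **Final hold:** the downward push is about 22 N, and the fingers stopped at about 12 mm on the 12 mm paddle.
- **Not checked:** the plunger depth can't be read directly. I did not re-measure the scraper, jar or marker at the end; no move was planned near them.

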